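Scan the slide stand's label and put the reader in the narrow cup

TASK

Take the pen-shaped code reader from its slanted dock, point its nose squarely at the middle of the barcode label on the slanted slide stand from about 40 mm away without touching the stand, and hold it steady there for two seconds. Then stand the reader nose down in the narrow steel cup, lowering it to the bottom before letting go, so that it stays upright in the standing cup. Leave the other things on the bench where they are.

Things in the scene. Friction and masses are not known exactly. Their poses are not given: they have to be found in the camera images.
- reader: Code reader: straight white pen 160 mm long, 0.11 kg, loose. Square section 22 x 22 mm; the last 15 mm are a black round nose 18 mm in diameter. Origin: centre of the nose's end. z runs along the pen from nose to butt (it reads along -z); x, y are square to its flats. It starts nose down in the dock, leaning 30 degrees from vertical; the lower 80 mm lie in the trough, the rest is free.
- reader_beam (a point): Point on the reader's axis, 40 mm ahead of the nose: where the beam should meet the label (axes as reader).
- dock: Charging dock, fixed: white foot 130 x 85 x 12 mm with a slanted grey trough open above and at its upper end, 103 mm at its highest. Origin: centre of the underside. The reader's nose starts at (-35, 0, 30) mm here, its axis leaning towards the dock's +x, which faces away from the robot (world +x within 23 degrees). The reader slides out freely along its axis.
- stand: Slanted aluminium slide stand, fixed: base 120 x 116 mm, panel 130 mm (up the slope) x 116 mm whose face looks up and towards the stand's +x (normal 35 degrees from vertical), glass slides left and right of the label; highest edge 96 mm. Origin: centre of the underside. Its +x faces away from the robot (world +x within 23 degrees).
- label: White barcode label with black bars, 30 mm along x (which points up the slope) x 46 mm (y), in the middle of the stand's panel, its centre 58 mm above the bench. Origin at the centre of its face; z is the outward normal of its face.
- cup: The narrow steel cup, loose: straight, 52 mm outer diameter, 42 mm bore, 95 mm high, floor 6 mm thick, 0.4 kg (taller and narrower than the other steel cup). Origin at the centre of its underside, z up.
- wide_cup: Bystander: wide steel cup, 88 mm in diameter, 60 mm high. Origin at the centre of the underside. It and the narrow cup may have changed places.
- bottle: Bystander: reagent bottle, 72 mm in diameter, 175 mm high, origin under its centre.
- spray: Bystander: spray bottle, 66 mm in diameter, about 181 mm high, origin under its centre.
- petri: Bystander: flat closed dish, 94 mm in diameter, about 17 mm high, origin under its centre.
- slidebox: Bystander: small cardboard box 62 x 87 x 32 mm, origin under its centre.
- timer: Bystander: flat bench timer 62 x 62 x 18 mm, origin under its centre.
- marker: Bystander: marker pen lying on the bench, 120 mm long along its x, 14 mm thick, origin under its centre.
There are look-alikes about, which are no part of the job. What is shaped like the reader but green or red is not meant.

How it is judged:
By the outcome, as a careful person would: the job done as asked, in the order asked, and still so for the second after the job is handed in, with the robot touching nothing.
It also fails if it takes over 53 s, if anything falls off the work surface, if the arm or the gripper's body presses on something with over 40 N, if the wrist force passes 120 N, or if a joint passes its speed limit or range.

ROBOT

A 6-joint arm with a two-finger parallel gripper is mounted at the origin on the work surface. World frame = base frame: x ahead of the robot, y to its left, z up, the work surface at z = 0. Lengths are in m, angles in rad, forces in N, time in s.
With the tool pointing down it reaches from about 0.25 to 0.725 m from the base axis. Payload 4 kg.
Tool frame: the origin (TCP) lies between the finger pads; the fingertips stand 25 mm ahead of it and the grasp point (between the pads) lies 6 mm ahead of it (arm.tips_ahead is the distance from the TCP to the fingertips, in m); z points along the fingers, y is the direction in which the jaws open and shut (so a half turn about z gives the same grasp; the last joint's range is limited). The gripper opens to 85 mm and grips with 20 to 120 N. Pads are 22 mm wide; open, the fingers measure 114 mm over their backs; the gripper's body (76 mm by 85 mm) begins 54 mm behind the grasp point. The pads swing forward as they close: fully open they stand 13 mm farther back than shut.
Start: joints at [-1.292, 0.241, 0.005, 1.335, 0, 1.571], TCP at [0.138, -0.481, 0.256] pointing down, gripper open.
Joint ranges: [-2.72, 2.72], [-1.05, 1.87], [-1.09, 1.28], [-1.99, 2.15], [-1.42, 1.44], [-3.14, 3.14]. Speed limits (rad/s): [2.79, 2.79, 3.14, 3.14, 3.14, 3.14].

INTERFACE

Orientations are given as a 3x3 rotation matrix whose columns are the frame's x, y, z axes.
In Python, from bench import arm, grip, ik, camera, job, models, get_time_s, get_joints, get_qvel, get_effort, get_tcp_pos, get_ee_rot, get_wrist_force, get_torque, get_gripper_width gives the robot as it stands. The module is installed in compiled form; this text tells all that it offers. Calls block until the motion is done:
- arm.move_pose(position, orientation): joint-space move of the TCP to a pose.
- arm.move_straight(position, v=0.15, frame=None): straight line of the TCP; frame=None keeps the orientation; v is the mean speed in m/s.
- arm.move_j(angles): joint-space move.
- grip(opening): finger opening in m; the grip force is fixed at half the most; returns when the fingers have stopped.
- arm.hold(seconds).
- ik(position, orientation): joint angles nearest the present ones, or None.
- camera(name): name is "side" or "top"; returns a dict with "image" (384x512x3 uint8, red, green, blue), "z_map" (384x512 float32, m along the optical axis (not along the pixel's ray), 0 where there is no reading), "fx", "fy", "cx", "cy" (pixels), "R" (3x3) and "t" (3): a world point X has camera coordinates R X + t. Camera axes: x right, y down, z forward; pixel columns grow to the right and rows downward; lengths in m; the calibration is good to about 2 mm. A picture is of the moment at which its call begins.
A pose or a line that the arm cannot do raises arm.Unreachable and nothing moves.
- job.job_done(): hands the job in, once; it reports no verdict.
Trained networks look in a picture, given as the dict that the camera call returned (one of the last four; its "shot" number tells which), for a name from the list of things; names that differ only in an ending like _2 or _b are one class to them, and where a whole thing is asked for, a point or a joint stands for the part that bears it (a point fixed in the world has none). Each returns a list of dicts, best first, with "score" (0 to 1); they miss things now and then, are a little off and sometimes report something else, mostly with a low value. They report only what shows in the picture. A call takes as long as a camera call. They do not tell look-alikes from the thing itself.
- models.find_in(picture, name): "rect" ([left, top, right, bottom] in pixels, round what is visible of it).
- models.mark_of(picture, name): "position" ([column, row] in pixels: a listed point, or the origin of a listed thing).
Readings, each from a call of its own:
- get_time_s(): time.
- get_joints(): joint angles.
- get_qvel(): joint speeds.
- get_effort(): joint torques, N m.
- get_tcp_pos(): TCP position.
- get_ee_rot(): TCP orientation.
- get_wrist_force(): force on the tool from outside, world axes, zero at the start.
- get_torque(): the same for the moment, N m.
- get_gripper_width(): finger opening in m.
Only numpy, scipy, OpenCV 4.12 (cv2) and the standard library are available. Lean on these libraries where they do the work, as an engineer would, in place of code of your own. Each camera call takes 0.05 s, during which the arm holds its last target. There are 200 camera calls.

## Working session

There is one attempt and no reset: what is moved stays moved. The work goes in short steps, each a Python script; the robot and the scene stay as the last script left them, time stands still between calls to the robot, and variables do not carry over. Pictures are saved under pics/ and viewed, about 8 in all and at most 12, crops included, and the job is handed in when it is done.

```bash
mkdir -p pics
cat > h.py <<'E'
import numpy as np, cv2
from bench import *
def save(p,n): cv2.imwrite('pics/'+n,cv2.cvtColor(p['image'],cv2.COLOR_RGB2BGR))
def cloud(p):
    v,u=np.mgrid[0:384,0:512]; z=p['z_map']
    c=np.stack([(u-p['cx'])/p['fx']*z,(v-p['cy'])/p['fy']*z,z],-1)
    return (c-p['t'])@p['R']   # world
def ray(p,uv):
    d=p['R'].T@np.array([(uv[0]-p['cx'])/p['fx'],(uv[1]-p['cy'])/p['fy'],1.]); o=-p['R'].T@p['t']; return o,d
E
python3 - <<'E'
from h import *
np.set_printoptions(precision=4,suppress=True)
for n in('top','side'):
    p=camera(n); save(p,n+'1.png'); np.savez(n+'1.npz',**{k:p[k] for k in('image','z_map','fx','fy','cx','cy','R','t')})
    c=cloud(p); print(n,'cam at',-p['R'].T@p['t'],p['R'][2],p['fx'])
    for k in('reader','dock','stand','label','cup','wide_cup','bottle','spray'):
        for f,key in((models.find_in,'rect'),(models.mark_of,'position')):
            for r in f(p,k)[:3]:
                q=np.array(r[key]); m=q if len(q)==2 else (q[:2]+q[2:])/2
                print(k,key,q.round(1),round(r['score'],2),c[min(int(m[1]),383),min(int(m[0]),511)])
print(get_time_s())
E
```

```text
top cam at [0.3579 0.0924 1.393 ] [ 0.1423 -0.028  -0.9894] 442.061740391876
reader rect [138.7 254.7 181.1 285.2] 0.84 [0.3112 0.327  0.0264]
reader rect [194.3 195.4 209.8 228. ] 0.74 [0.4816 0.1966 0.1263]
reader position [ 95.9 156.2] 0.87 [0.6558 0.5486 0.0167]
reader position [180.1 284.2] 0.62 [0.2677 0.2625 0.0181]
reader position [209.7 228.1] 0.54 [0.4385 0.1799 0.0433]
dock rect [189.3 197.1 224.7 243.7] 0.65 [0.4597 0.1844 0.081 ]
dock position [205.6 215.5] 0.95 [0.4718 0.1888 0.1096]
stand rect [303.  200.5 347.7 244.4] 0.58 [ 0.4653 -0.1698  0.0679]
stand rect [123.4 209.8 149.8 231.8] 0.54 [0.4581 0.4074 0.0184]
stand position [324.8 218. ] 0.71 [ 0.4784 -0.1693  0.055 ]
label position [326.8 221.3] 0.51 [ 0.4689 -0.1742  0.0614]
cup rect [257.  203.5 273.8 223.8] 0.85 [0.493  0.0083 0.0066]
cup position [263.5 219.7] 0.6 [0.474  0.014  0.0046]
wide_cup rect [254.5 135.3 280.3 165.6] 0.57 [0.6973 0.0063 0.0032]
wide_cup position [267.8 153.3] 0.58 [0.687  0.0062 0.0053]
wide_cup position [175.  151.2] 0.36 [0.681  0.2993 0.0151]
bottle rect [217.8 100.3 240.6 133.8] 0
[... 1108 characters left out ...]
 rect [236.9 193.2 255.8 225.7] 0.68 [ 0.4823 -0.0127  0.0661]
cup position [245.6 221.4] 0.75 [ 0.4786 -0.015   0.0225]
wide_cup rect [291.  188.9 327.  220.5] 0.76 [ 0.6757 -0.024   0.0556]
wide_cup rect [331.  250.2 373.3 287.7] 0.38 [ 0.6997 -0.2699  0.0305]
wide_cup position [306.2 211.5] 0.67 [ 0.6694 -0.0223  0.0279]
wide_cup position [230.1 187.4] 0.64 [0.474  0.1751 0.0137]
wide_cup position [281.1 162.5] 0.57 [0.6863 0.2715 0.0211]
bottle rect [310.6 136.5 334.9 188.2] 0.64 [0.7647 0.1022 0.1139]
bottle position [320.3 178.2] 0.81 [0.7639 0.0991 0.053 ]
spray rect [346.5 191.6 375.2 249.4] 0.9 [ 0.7567 -0.1773  0.1038]
spray position [357.7 242.8] 0.61 [ 0.7635 -0.1773  0.0203]
1.7
```

```bash
python3 -c "
import cv2
for n in('top','side'): cv2.imwrite('pics/%s1b.png'%n,cv2.resize(cv2.imread('pics/%s1.png'%n),(800,600),interpolation=cv2.INTER_CUBIC))"
```

```text
(no output)
```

View pics/top1b.png

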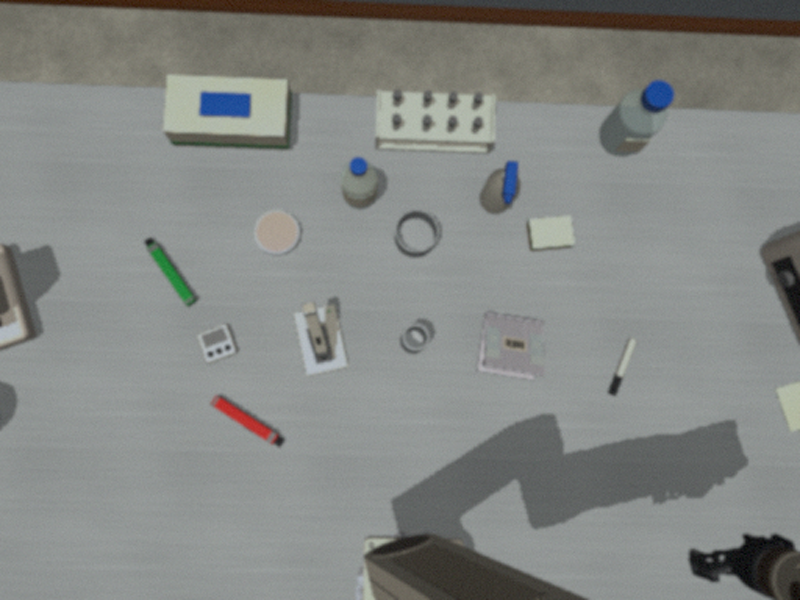

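View pics/side1b.png

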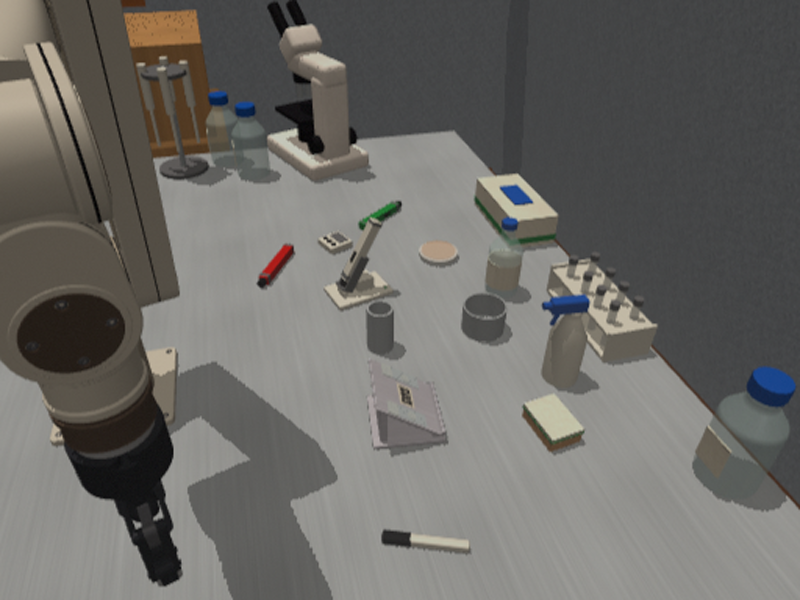

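The top view (800x600) shows the dock with the white reader at about (320,335), the narrow cup at (415,337), the stand and label at (512,343), and the wide cup at (418,233). The side view agrees, and the green and red pens are the look-alikes. Next I fit the poses from the depth clouds.

```bash
cat > fit.py <<'E'
from h import *
np.set_printoptions(precision=4,suppress=True)
P={n:np.load(n+'1.npz') for n in('top','side')}
C={n:cloud(p) for n,p in P.items()}
def sel(n,ctr,r,z0,z1):
    c=C[n]; m=(np.hypot(c[...,0]-ctr[0],c[...,1]-ctr[1])<r)&(c[...,2]>z0)&(c[...,2]<z1)&(P[n]['z_map']>0)
    return c[m],P[n]['image'][m]
for n in C:
    print('==',n)
    # cup
    k,_=sel(n,(.478,0.0),.06,.085,.11)
    if len(k): 
        (x,y),r=cv2.minEnclosingCircle((k[:,:2]*1000).astype(np.float32)); print('cup',x,y,r,len(k),k[:,2].max())
    # label plane
    k,im=sel(n,(.475,-.172),.045,.035,.09)
    q=k.mean(0); w=np.linalg.svd(k-q)[2][2]; w*=np.sign(w[2]); res=(k-q)@w; k2=k[abs(res)<.004]; q=k2.mean(0); w=np.linalg.svd(k2-q)[2][2]; w*=np.sign(w[2])
    print('panel',q,w,'tilt',np.degrees(np.arccos(w[2])),'yaw',np.degrees(np.arctan2(w[1],w[0])),len(k2))
    k,_=sel(n,(.475,-.172),.11,.004,.12); R=cv2.minAreaRect((k[:,:2]*1000).astype(np.float32)); print('stand rect',R)
    # reader above trough
    k,im=sel(n,(.48,.19),.07,.105,.2)
    q=k.mean(0); d=np.linalg.svd(k-q)[2][0]; d*=np.sign(d[2]); print('reader pts',len(k),'c',q,'d',d,'tilt',np.degrees(np.arccos(d[2])),'yaw',np.degrees(np.arctan2(d[1],d[0])),'ends',k[k[:,2].argmax()],((k-q)@d).min(),((k-q)@d).max())
    k,_=sel(n,(.465,.185),.1,.006,.02); print('foot',cv2.minAreaRect((k[:,:2]*1000).astype(np.float32)),len(k))
E
python3 fit.py
python3 - <<'E'
import cv2,numpy as np
a=cv2.imread('pics/top1.png'); b=cv2.imread('pics/side1.png')
f=lambda i,u,v,w:cv2.resize(i[v:v+w,u:u+w],(400,400),interpolation=cv2.INTER_CUBIC)
cv2.imwrite('pics/c.png',cv2.hconcat([f(a,180,185,70),f(b,200,130,70)]))
E
```

```text
== top
cup 477.2152099609375 11.397626876831055 25.61600685119629 92 0.1016534304524489
panel [ 0.4711 -0.1716  0.0615] [ 0.5619 -0.0863  0.8227] tilt 34.64402399095283 yaw -8.736626670431704 553
stand rect ((477.2276916503906, -171.41668701171875), (212.1466827392578, 214.19728088378906), 20.471214294433594)
reader pts 188 c [0.4968 0.2017 0.1468] d [0.5643 0.1544 0.811 ] tilt 35.80372674818272 yaw 15.306782355610824 ends [0.5065 0.2129 0.1778] -0.049994934881843034 0.03414276486585836
foot ((470.6209411621094, 181.7526397705078), (181.05796813964844, 151.481201171875), 43.94271469116211) 754
== side
cup 477.95330810546875 11.524380683898926 27.990224838256836 131 0.0988458349821787
panel [ 0.4715 -0.1717  0.0619] [ 0.5636 -0.0919  0.8209] tilt 34.82072776993777 yaw -9.263462108792707 570
stand rect ((475.8196716308594, -189.51132202148438), (160.3758087158203, 191.95846557617188), 54.187931060791016)
reader pts 215 c [0.498  0.1975 0.14  ] d [0.5079 0.126  0.8521] tilt 31.555801461035962 yaw 13.929571299299214 ends [0.5098 0.2015 0.1748] -0.04327955264045393 0.03781795618973296
foot ((470.05999755859375, 213.91104125976562), (132.0416717529297, 125.74957275390625), 15.578313827514648) 424
```

View pics/c.png

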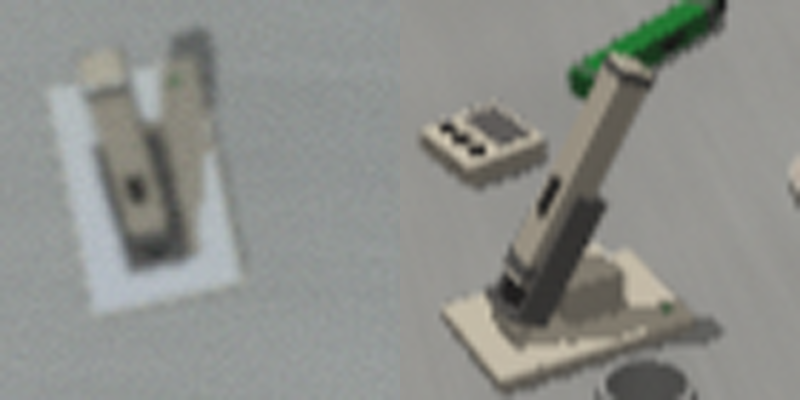

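```bash
cat > fit2.py <<'E'
import io,contextlib
with contextlib.redirect_stdout(io.StringIO()): from fit import *
from scipy.optimize import least_squares
def pix(n,uv,z): o,d=ray(P[n],uv); return o+d*(z-o[2])/d[2]
s=lambda x,y:(180+x*.175-.5,185+y*.175-.5)
A,B,D=[pix('top',s(*q),.012) for q in((48,90),(243,282),(95,312))]
print('corners',A,B,D,'len',np.linalg.norm(A-D),np.linalg.norm(B-D),'ctr',(A+B)/2,'yaw',np.degrees(np.arctan2(*(A-D)[1::-1])),np.degrees(np.arctan2(*(D-B)[1::-1]))-90)
def rf(p):
    c,s_=np.cos(p[2]),np.sin(p[2]); n=np.array([p[0]-.035*c,p[1]-.035*s_,.03])
    z=np.array([.5*c,.5*s_,.75**.5]); y=np.array([-s_,c,0]); return n,np.c_[np.cross(y,z),y,z]
def sd(K,p):
    n,R=rf(p); l=(K-n)@R-[0,0,.0875]; q=abs(l)-[.011,.011,.0725]
    return np.linalg.norm(np.maximum(q,0),axis=1)+np.minimum(q.max(1),0)
for ns in(['top'],['side'],['top','side']):
    K=np.vstack([sel(n,(.49,.195),.06,.112,.2)[0] for n in ns])
    r=least_squares(lambda p:sd(K,p),[.465,.183,.2],loss='soft_l1',f_scale=.003)
    n,R=rf(r.x); print('dock',ns,r.x,'yaw',np.degrees(r.x[2]),'rms',sd(K,r.x).std(),np.median(sd(K,r.x)),'nose',n,'z',R[:,2],'butt',n+.16*R[:,2])
for n in C:
    w=np.array([.5628,-.0891,.8218]);w/=np.linalg.norm(w);q=np.array([.4713,-.17165,.0617])
    k,im=sel(n,(.475,-.172),.1,.006,.12); k=k[abs((k-q)@w)<.006]
    yv=np.cross([0,0,1],w); yv/=np.linalg.norm(yv); xv=np.cross(yv,w); l=np.c_[(k-q)@xv,(k-q)@yv]*1000
    R=cv2.minAreaRect(l.astype(np.float32)); print(n,'panel',R,np.percentile(l,[1,99],axis=0),'ctr',q+xv*R[0][0]/1e3+yv*R[0][1]/1e3)
for n,uv in(('top',(326.8,221.3)),('side',(261.1,251.5))): print('label',n,pix(n,uv,.058))
E
python3 fit2.py
```

```text
corners [0.5252 0.2515 0.012 ] [0.4234 0.1409 0.012 ] [0.4049 0.2204 0.012 ] len 0.12430964767585359 0.08160688472313261 ctr [0.4743 0.1962 0.012 ] yaw 14.491450307300182 13.10350821260431
dock ['top'] [0.4737 0.1977 0.1992] yaw 11.413093534734262 rms 0.0014615003478986339 -0.00013701016710250188 nose [0.4394 0.1908 0.03  ] z [0.4901 0.0989 0.866 ] butt [0.5178 0.2066 0.1686]
dock ['side'] [0.4745 0.1984 0.2195] yaw 12.578701640716726 rms 0.0016603659849017448 4.787783348012345e-05 nose [0.4403 0.1908 0.03  ] z [0.488  0.1089 0.866 ] butt [0.5184 0.2082 0.1686]
dock ['top', 'side'] [0.474  0.1981 0.2246] yaw 12.868651846341512 rms 0.0016046181727785833 3.6047478741424097e-05 nose [0.4398 0.1903 0.03  ] z [0.4874 0.1114 0.866 ] butt [0.5178 0.2081 0.1686]
top panel ((20.13671112060547, -11.87649154663086), (168.64645385742188, 116.38821411132812), 0.290640652179718) [[-61.3172 -68.8166]
 [ 70.3393  45.0328]] ctr [ 0.4858 -0.186   0.0502]
side panel ((10.300830841064453, -11.868080139160156), (142.496337890625, 118.91477966308594), 1.3055423498153687) [[-59.701  -69.9327]
 [ 68.9277  44.8354]] ctr [ 0.4778 -0.1847  0.0558]
label top [ 0.4683 -0.1773  0.058 ]
label side [ 0.4804 -0.1806  0.058 ]
```

Run:
```python
import cv2,numpy as np
a=cv2.imread('pics/top1.png'); b=cv2.imread('pics/side1.png')
f=lambda i,u,v,w:cv2.resize(i[v:v+w,u:u+w],(400,400),interpolation=cv2.INTER_CUBIC)
cv2.imwrite('pics/l.png',cv2.hconcat([f(a,300,195,50),f(b,230,225,64)]))
```

```text
(no output)
```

View pics/l.png

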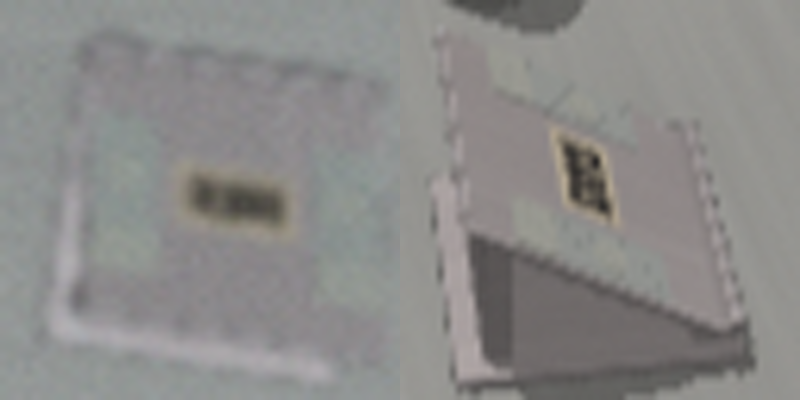

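```bash
cat > plan.py <<'E'
from h import *
np.set_printoptions(precision=4,suppress=True)
nose=np.array([.4399,.1906,.03]); yd=np.radians(12.7); 
def frame(tilt,yaw):   # pen frame
    z=np.array([np.sin(tilt)*np.cos(yaw),np.sin(tilt)*np.sin(yaw),np.cos(tilt)]); y=np.array([-np.sin(yaw),np.cos(yaw),0]); return np.c_[np.cross(y,z),y,z]
def tool(F,flip): y=F[:,1]*flip; z=-F[:,2]; return np.c_[np.cross(y,z),y,z]
S=.126+.006  # TCP position along the pen
Fd=frame(np.radians(30),yd)
E
python3 - <<'E'
from plan import *
def pix(n,uv,z):
    p=np.load(n+'1.npz');o,d=ray(p,uv); return o+d*(z-o[2])/d[2]
print(pix('top',(329.,219.1),.058),pix('side',(259.3,253.),.058))
w=np.array([.5628,-.0891,.8218]);w/=np.linalg.norm(w);q=np.array([.4713,-.17165,.0617]);yv=np.cross([0,0,1],w); yv/=np.linalg.norm(yv); xv=np.cross(yv,w)
print('panel ctr',q+.0046*xv-.0122*yv, xv)
L=np.array([.4755,-.182,.058]); Fl=frame(np.radians(35),np.radians(-9)); up=frame(0,0)
for f in(1,-1):
    T=tool(Fd,f); 
    for nm,p,R in(('pre',nose+(S+.07)*Fd[:,2],T),('grasp',nose+S*Fd[:,2],T),('out',nose+(S+.11)*Fd[:,2],T),
        ('scan',L+(.04+S)*Fl[:,2],tool(Fl,f)),('scanpre',L+(.14+S)*Fl[:,2],tool(Fl,f)),('cuphi',np.array([.4775,.0115,.14+S]),tool(up,f)),('cup',np.array([.4775,.0115,.006+S]),tool(up,f))):
        print(f,nm,p,ik(p,R))
E
```

```text
[ 0.4752 -0.184   0.058 ] [ 0.4744 -0.1846  0.058 ]
panel ctr [ 0.4731 -0.1843  0.0591] [ 0.8117 -0.1285 -0.5698]
1 pre [0.5384 0.2128 0.2049] [0.3464 0.8688 0.784  2.0063 0.0623 0.1082]
1 grasp [0.5043 0.2051 0.1443] [0.3528 0.8073 0.5066 1.7899 0.0654 0.1138]
1 out [0.5579 0.2172 0.2396] None
1 scan [ 0.5729 -0.1974  0.1989] None
1 scanpre [ 0.6296 -0.2064  0.2808] None
1 cuphi [0.4775 0.0115 0.272 ] [ 0.0241  0.1898 -0.0188  1.3622  0.      0.0241]
1 cup [0.4775 0.0115 0.138 ] [ 0.0241  0.2853 -0.2599  1.0255  0.      0.0241]
-1 pre [0.5384 0.2128 0.2049] [ 0.3464  0.8688  0.784   2.0063  0.0623 -3.0334]
-1 grasp [0.5043 0.2051 0.1443] [ 0.3528  0.8073  0.5066  1.7899  0.0654 -3.0278]
-1 out [0.5579 0.2172 0.2396] None
-1 scan [ 0.5729 -0.1974  0.1989] None
-1 scanpre [ 0.6296 -0.2064  0.2808] None
-1 cuphi [0.4775 0.0115 0.272 ] [ 0.0241  0.1898 -0.0188  1.3622  0.     -3.1175]
-1 cup [0.4775 0.0115 0.138 ] [ 0.0241  0.2853 -0.2599  1.0255  0.     -3.1175]
```

```bash
cat >> plan.py <<'E'
from scipy.spatial.transform import Rotation as Ro
L=np.array([.4746,-.1843,.0582]); Fl=frame(np.radians(35),np.radians(-9)); cup=np.array([.4775,.0115,0])
def tool(F,a,flip=1):
    # tool about the pen's y by a (rad): a>0 makes the tool more vertical than the pen
    z=Ro.from_rotvec(-a*F[:,1]).apply(-F[:,2]); y=F[:,1]*flip; return np.c_[np.cross(y,z),y,z]
G=.126
def tcp(n,F,a,s=G): R=tool(F,a); return n+s*F[:,2]-.006*R[:,2],R
E
python3 - <<'E'
from plan import *
print(tool(Fd,np.radians(30))[:,2])
for a in (10,20,25,30,35,40,50):
    A=np.radians(a); print(a)
    for nm,n,F in(('pre',nose+.08*Fd[:,2],Fd),('grasp',nose,Fd),('out',nose+.1*Fd[:,2],Fd),('scan',L+.04*Fl[:,2],Fl),('scanpre',L+.1*Fl[:,2],Fl),('cuphi',cup+[0,0,.125],frame(0,0)),('cup',cup+[0,0,.006],frame(0,0))):
        q=ik(*tcp(n,F,A)); print(nm,q)
E
```

```text
[ 0. -0. -1.]
10
pre [0.3538 0.7127 0.5827 1.7871 0.0451 0.1242]
grasp [0.3621 0.6596 0.3043 1.5614 0.0479 0.132 ]
out [0.3519 0.7344 0.6669 1.8496 0.0444 0.1224]
scan [-0.3071  0.8563  0.7852  1.9317 -0.0632 -0.1362]
scanpre None
cuphi [ 0.0269  0.0662 -0.2175  1.1126 -0.0047  0.0264]
cup [ 0.0269  0.1698 -0.4316  0.7949 -0.0047  0.0264]
20
pre [0.3638 0.5602 0.3596 1.543  0.0246 0.14  ]
grasp [0.3734 0.5215 0.1099 1.3318 0.0263 0.1495]
out [0.3616 0.576  0.4311 1.5987 0.0242 0.1378]
scan [-0.3174  0.6884  0.5279  1.6689 -0.0413 -0.155 ]
scanpre [-0.3097  0.7723  0.8083  1.8657 -0.0394 -0.1475]
cuphi [ 0.0302 -0.0549 -0.3859  0.8909 -0.0103  0.0284]
cup [ 0.0302  0.0709 -0.6034  0.5475 -0.0103  0.0284]
25
pre [0.3696 0.4889 0.2539 1.4221 0.0128 0.1474]
grasp [0.38   0.4563 0.0149 1.2156 0.0137 0.1577]
out [0.3672 0.5027 0.3212 1.4756 0.0126 0.145 ]
scan [-0.3234  0.6121  0.4114  1.5423 -0.0287 -0.1638]
scanpre [-0.3151  0.6823  0.6615  1.7224 -0.0273 -0.1556]
cuphi [ 0.0322 -0.1109 -0.4705  0.7751 -0.0136  0.0292]
cup [ 0.0322  0.0304 -0.6894  0.4148 -0.0136  0.0292]
30
pre [0.3759 
[... 787 characters left out ...]
.0555 -0.0291  0.1659]
grasp [ 0.4037  0.28   -0.2636  0.8555 -0.0314  0.1794]
out [ 0.387   0.304   0.0105  1.1051 -0.0286  0.1629]
scan [-0.3446  0.407   0.0882  1.1662  0.0162 -0.1868]
scanpre [-0.3341  0.453   0.2878  1.3197  0.0154 -0.1764]
cuphi [ 0.039  -0.2499 -0.7254  0.3976 -0.0251  0.0299]
cup [ 0.039  -0.029  -0.9475 -0.0454 -0.0251  0.0299]
50
pre [ 0.4067  0.1856 -0.24    0.8016 -0.063   0.1741]
grasp [ 0.4232  0.1843 -0.4444  0.5996 -0.0685  0.1897]
out [ 0.403   0.1911 -0.1854  0.8504 -0.0617  0.1706]
scan [-0.3618  0.2906 -0.1127  0.9109  0.0526 -0.1979]
scanpre [-0.3494  0.3252  0.0677  1.0561  0.0495 -0.1859]
cuphi [ 0.0443 -0.3017 -0.8964  0.1039 -0.0339  0.0285]
cup None
```

Run:
```python
from plan import *
A=np.radians(20); z=Fd[:,2]
grip(.06)
p,R=tcp(nose+.09*z,Fd,A); arm.move_pose(p,R); print(get_time_s())
p0,_=tcp(nose,Fd,A); arm.move_straight(p0,v=.12); print(get_time_s(),get_wrist_force())
print('w',grip(0),get_gripper_width(),get_wrist_force(),get_torque(),get_time_s(),get_tcp_pos()-p0)
arm.move_straight(p0+.105*z,v=.12); print(get_gripper_width(),get_wrist_force(),get_time_s())
for n in('top','side'):
    p=camera(n); save(p,n+'2.png'); np.savez(n+'2.npz',tcp=get_tcp_pos(),rot=get_ee_rot(),**{k:p[k] for k in('image','z_map','fx','fy','cx','cy','R','t')})
a=cv2.imread('pics/top2.png'); b=cv2.imread('pics/side2.png')
f=lambda i,u,v,w:cv2.resize(i[v:v+w,u:u+w],(400,400),interpolation=cv2.INTER_CUBIC)
cv2.imwrite('pics/g.png',cv2.hconcat([f(a,150,150,110),f(b,180,80,130)]))
```

```text
4.9167
5.8167 [0.6556 0.1396 0.7536]
w False 0.021256941488511143 [ 1.4364 -0.4633  3.8754] [-0.3113 -0.1674  0.153 ] 6.2417 [ 0.0006 -0.0001  0.0006]
0.021370067025792843 [-0.5914 -0.0164 -1.1669] 7.2667
```

View pics/g.png

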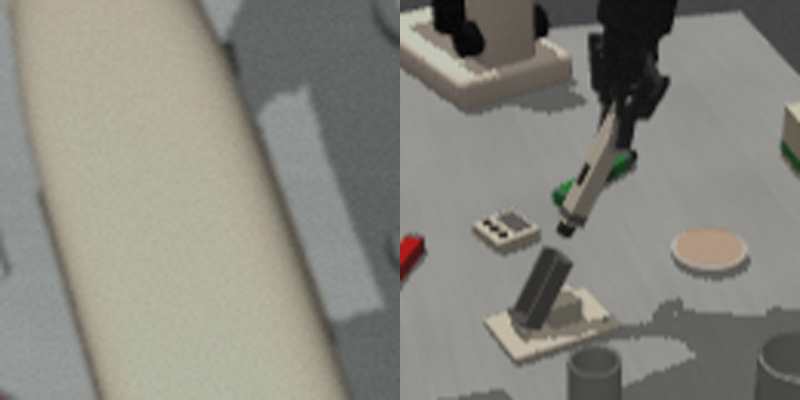

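The reader came out cleanly: the side crop shows it in the jaws with its nose at about (567,228), and the dock is empty. Next I carry it in front of the label and re-fit the reader there.

```bash
cat >> plan.py <<'E'
from scipy.optimize import least_squares
def penfit(p,n0,F0,smax=.095):
    """fit the pen to the cloud near its expected pose; returns nose, axis, rms"""
    c=cloud(p).reshape(-1,3); c=c[p['z_map'].ravel()>0]; l=(c-n0)@F0
    K=l[(np.hypot(l[:,0],l[:,1])<.028)&(l[:,2]>.017)&(l[:,2]<smax)]
    def sd(v):
        q=abs((K-[v[0],v[1],0])@Ro.from_rotvec([v[2],v[3],0]).as_matrix())[:,:2]-.011
        return np.linalg.norm(np.maximum(q,0),axis=1)+np.minimum(q.max(1),0)
    r=least_squares(sd,[0,0,0,0],loss='soft_l1',f_scale=.002); v=r.x
    Q=Ro.from_rotvec([v[2],v[3],0]).as_matrix(); Fn=F0@Q
    return len(K),v,np.degrees(v[2:]),n0+F0@[v[0],v[1],0],Fn,sd(v).std()
E
python3 - <<'E'
from plan import *
A=np.radians(20); z=Fd[:,2]
print('at dock',penfit(np.load('side2.npz'),nose+.105*z,Fd)[:3])
arm.move_straight(get_tcp_pos()+[0,0,.04],v=.2)
n=L+.09*Fl[:,2]; p,R=tcp(n,Fl,A); arm.move_pose(p,R); arm.hold(.3); print(get_time_s(),get_wrist_force())
for nm in('top','side'):
    c=camera(nm); save(c,nm+'3.png'); np.savez(nm+'3.npz',**{k:c[k] for k in('image','z_map','fx','fy','cx','cy','R','t')})
    k=penfit(c,n,Fl); print(nm,k[:3],k[3]-n,k[5])
    for r in models.mark_of(c,'reader')[:2]+models.mark_of(c,'reader_beam')[:2]+models.mark_of(c,'label')[:2]: print(r)
    e=[c['R']@x+c['t'] for x in(n,n-.04*Fl[:,2],L)]; print([ (c['fx']*x[0]/x[2]+c['cx'],c['fy']*x[1]/x[2]+c['cy']) for x in e])
b=cv2.imread('pics/side3.png'); cv2.imwrite('pics/s3.png',cv2.resize(b[170:300,200:330],(780,600)))
print(get_tcp_pos()-p)
E
```

```text
at dock (216, array([-0.0002, -0.0004, -0.0076, -0.0057]), array([-0.4363, -0.3253]))
9.5667 [-0.3573 -0.1002 -1.5155]
top (77, array([-0.0015, -0.0011, -0.0096,  0.0034]), array([-0.552,  0.197])) [-0.0014 -0.0009  0.0008] 0.001235925371567632
{'position': [93.7, 154.1], 'score': 0.84}
{'position': [337.7, 204.5], 'score': 0.64}
{'position': [192.3, 290.5], 'score': 0.94}
{'position': [86.5, 143.5], 'score': 0.59}
{'position': [326.2, 220.9], 'score': 0.58}
[(np.float64(337.1758557798994), np.float64(199.7460954702707)), (np.float64(333.4921520767081), np.float64(208.68296149620156)), (np.float64(329.11163517735986), np.float64(219.31033432748717))]
side (358, array([-0.    , -0.0004, -0.0143, -0.0024]), array([-0.8201, -0.138 ])) [-0.0001 -0.0004  0.    ] 0.0010309198284851552
{'position': [279.3, 232.2], 'score': 0.97}
{'position': [164.9, 185.3], 'score': 0.8}
{'position': [272.3, 242.3], 'score': 0.75}
{'position': [165.4, 189.8], 'score': 0.65}
{'position': [258.8, 252.5], 'score': 0.53}
[(np.float64(280.60944713785796), np.float64(230.48040252896809)), (np.float64(270.95162531370823), np.float64(240.64694282481977)), (np.float64(259.34709079200053), np.float64(252.8627374395574))]
[-0.     -0.0001 -0.    ]
```

View pics/s3.png

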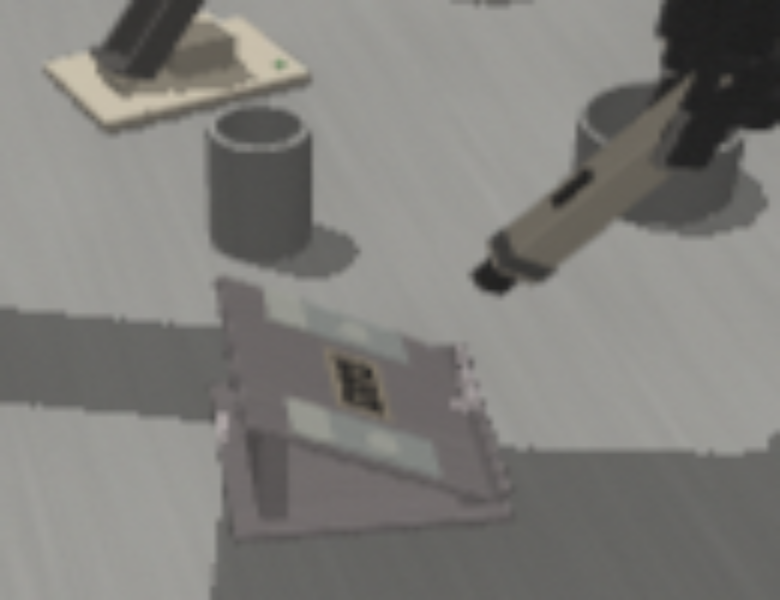

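The side crop shows the nose at about (485,285), on the line to the label at (358,380), within about 1 mm and 1° of the plan. The networks' marks are scattered along the axis. I apply the small tilt correction, scan, then move over the cup.

```bash
echo "Q=Ro.from_rotvec([-.011,0,0]).as_matrix()" >> plan.py
python3 - <<'E'
from plan import *
A=np.radians(20); F=Fl@Q.T
p,R=tcp(L+.0405*Fl[:,2],F,A); arm.move_straight(p,v=.08,frame=R); arm.hold(.4)
t=get_time_s(); c=camera('side'); save(c,'side4.png'); k=penfit(c,L+.0405*Fl[:,2],Fl); print(k[:3],k[5]); arm.hold(2.5); print(t,get_time_s(),get_wrist_force(),get_tcp_pos()-p,abs(get_qvel()).max())
cl=cloud(c)[256-8:256+9,0:1]  # unused margin
arm.move_straight(p+.06*Fl[:,2],v=.12); arm.move_straight(get_tcp_pos()+[0,0,.03],v=.15)
U=frame(0,0); n=cup+[0,0,.14]; pc,R=tcp(n,U@Q.T,A); arm.move_pose(pc,R); arm.hold(.3); print(get_time_s())
for nm in('side','top'):
    c=camera(nm); save(c,nm+'5.png'); k=penfit(c,n,U); print(nm,k[:3],k[3]-n,k[5])
    w=cloud(c).reshape(-1,3); l=w-cup; l=l[(np.hypot(l[:,0],l[:,1])<.035)&(l[:,2]>.03)&(l[:,2]<.092)]
    if len(l)>20:
        r=least_squares(lambda v:np.hypot(l[:,0]-v[0],l[:,1]-v[1])-.026,[0,0],loss='soft_l1',f_scale=.001); print('cup off',r.x,len(l))
a=cv2.imread('pics/side4.png')[150:300,200:330]; b=cv2.imread('pics/side5.png')[110:260,180:310]
cv2.imwrite('pics/s5.png',cv2.resize(cv2.hconcat([a,b]),(800,460)))
E
```

```text
(333, array([ 0.0003, -0.0002,  0.0038, -0.0046]), array([ 0.215 , -0.2633])) 0.0011445361450670552
11.1333 13.6833 [ 0.2679 -0.108  -1.2625] [-0.  0. -0.] 0.001616444297248273
16.1333
side (228, array([ 0.0005, -0.0011, -0.0026,  0.0007]), array([-0.1479,  0.039 ])) [ 0.0005 -0.0011  0.    ] 0.0013797903544782648
cup off [0.0011 0.0007] 366
top (0, array([0., 0., 0., 0.]), array([0., 0.])) [0. 0. 0.] nan
  ret = _var(a, axis=axis, dtype=dtype, out=out, ddof=ddof,
  arrmean = um.true_divide(arrmean, div, out=arrmean,
  ret = ret.dtype.type(ret / rcount)
```

View pics/s5.png

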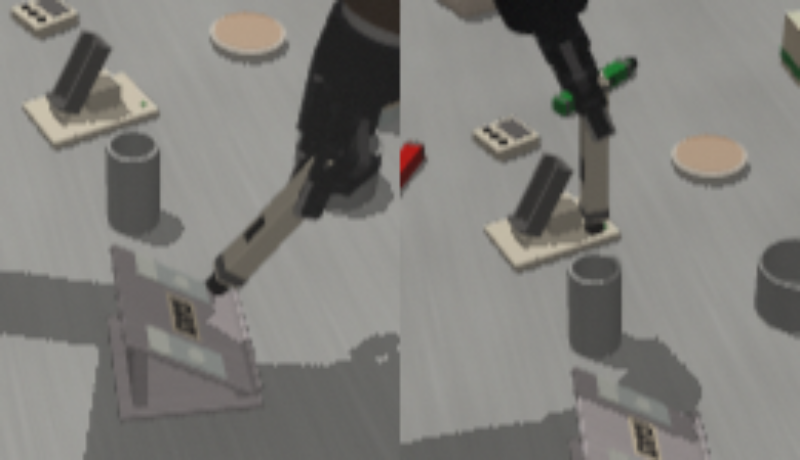

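The scan was held steady for 2.5 s. The right half of the crop shows the reader vertical over the narrow cup. Now I lower it, feeling for the floor, then release.

Run:
```python
from plan import *
p=get_tcp_pos()+[.0005,.0015,0]; arm.move_straight(p,v=.05); arm.hold(.2); f0=get_wrist_force(); print(f0)
arm.move_straight(p-[0,0,.124],v=.06); arm.hold(.2); print(get_wrist_force()-f0)
d=.124
while d<.142:
    d+=.001; arm.move_straight(p-[0,0,d],v=.02); arm.hold(.05); f=get_wrist_force()-f0
    if f[2]>4 or np.linalg.norm(f)>15: break
print('nose z',.14-d,f,get_time_s())
grip(.05); arm.hold(.2)
c=camera('side'); save(c,'side6.png'); print(get_wrist_force()-f0,get_gripper_width())
n=cup+[.001,.0007,.14-d]
l=(cloud(c).reshape(-1,3)-n); 
z=-get_ee_rot()[:,2]; arm.move_straight(get_tcp_pos()+.12*z,v=.12); arm.hold(.5)
c=camera('side'); save(c,'side7.png'); t=camera('top'); save(t,'top7.png')
l=cloud(c).reshape(-1,3)-cup; k=l[(np.hypot(l[:,0],l[:,1])<.04)&(l[:,2]>.1)&(l[:,2]<.2)]; q=k.mean(0); w=np.linalg.svd(k-q)[2][0]; print('pen',len(k),q,w*np.sign(w[2]),k[:,2].max(),get_time_s())
l=l[(np.hypot(l[:,0],l[:,1])<.035)&(l[:,2]>.03)&(l[:,2]<.092)]
r=least_squares(lambda v:np.hypot(l[:,0]-v[0],l[:,1]-v[1])-.026,[0,0],loss='soft_l1',f_scale=.001); print('cup off',r.x)
cv2.imwrite('pics/f.png',cv2.resize(cv2.hconcat([cv2.imread('pics/side7.png')[80:330,130:400],cv2.imread('pics/top7.png')[80:330,130:400]]),(800,370)))
```

```text
[ 0.5768  1.1443 -2.2566]
[-0.8432 -0.9265  0.6788]
nose z 0.006000000000000005 [-3.0973 -1.2891  7.7308] 22.1
[-0.1931 -1.1975  1.7015] 0.050021227462224684
pen 201 [ 0.0002 -0.0068  0.1387] [0.008  0.0905 0.9959] 0.16843728591011384 24.4833
cup off [0.0014 0.0012]
```

View pics/f.png

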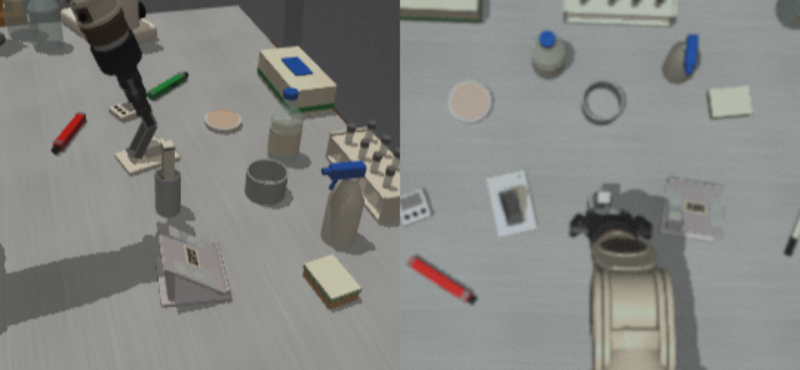

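The reader stands upright in the narrow cup, the cup has not moved, and the gripper is clear, so I hand in.

```bash
python3 -c "
from bench import *
print(get_wrist_force(),get_time_s()); job.job_done()"
```

```text
[-0.04314575  0.608633    0.04308975] 24.4833
the job is handed in; nothing more can be done
```

The job is done and was handed in at 24.5 s of the 53 s allowed.

- **Dock:** I pulled the reader out along its axis. It came out cleanly and the dock was left empty.
- **Scan:** I held the nose about 40 mm from the label centre, along the label's normal, for 2.5 s. The reader fit there was within about 0.3 mm sideways and 0.3° of the plan, the wrist force stayed low (about 1.3 N), and nothing touched the stand.
- **Cup:** I lowered the reader into the narrow cup until it met the floor, with a contact force of about 8 N and the nose at 6 mm, then let go and retreated.

**Last checks:** The reader stands upright in the cup with its butt at about 168 mm. The cup had not moved within measuring accuracy (about 1 mm), and the robot was touching nothing. The bystanders visible in the last views look undisturbed.

**Disagreements:**
- The network marks for the nose and beam were scattered along the reader's axis by about 5 mm in opposite directions. I relied on the depth fit for direction and sideways position, and on the dock geometry for the distance.
- A crude line fit to the final side view suggested a lean of about 5°. It sees only two faces of the pen and may be biased, and some lean is expected from the play in the bore.
- The top-camera check above the cup gave nothing, because the arm hid the reader.

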